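Right the tipped jar and lift the loaded carrier level

ROBOT

A 7-joint arm with a two-finger parallel gripper is mounted at the origin on the work surface. World frame = base frame: x ahead of the robot, y to its left, z up, the work surface at z = 0. Lengths are in m, angles in rad, forces in N, time in s.
With the tool pointing down it reaches from about 0.4 to 0.85 m from the base axis. Payload 4.5 kg.
Tool frame: the origin (TCP) lies on the centre line of the jaws, within the pads' length; the fingertips stand 11 mm ahead of it and the grasp point (between the pads) lies 8 mm behind it; z points along the fingers, x is the direction in which the jaws open and shut, and the axes are right-handed (so a half turn about z gives the same grasp; the last joint's range is limited). The gripper opens to 88 mm and grips with 3 to 60 N. Pads are 18 mm wide; open, the fingers measure 123 mm over their backs; the gripper's body (75 mm by 187 mm) begins 45 mm behind the grasp point.
Start: joints at [-1.183, 0.689, -0.195, 1.565, 0.157, 0.902, -0.215], TCP at [0.217, 0.586, 0.25] pointing down, gripper open.
Joint ranges: [-3.01, 3.01], [-0.46, 2.08], [-1.47, 1.51], [0.13, 2.56], [-1, 4.14], [0.04, 2.09], [-2.66, 2.66]. Speed limits (rad/s): [2.57, 2.57, 3.14, 3.14, 3.14, 3.14, 3.14].

INTERFACE

Orientations are given as a unit quaternion [x, y, z, w].
In Python, from plant import r, vision, order, nets gives the robot as it stands.
- The arm moves only by the tool send_rows, never from a script. Its argument "series" is a list of rows, each an object with "delta_pos": the shift along the tool's x, y, z in cm, a list of three; "turn": the turn about the tool's z in degrees; "jaw": the closure, from 0 (fully open) to 1 (shut). In form: [{"delta_pos": [x, y, z], "turn": turn, "jaw": jaw}, ...]. A call has 1 to 8 rows; each row is the pose to reach, as a shift and turn from the pose commanded when the call began, along the tool's axes at that moment; what a row does not reach only later rows make up. A row lasts 1/12 s, in which the tool goes at most 41.7 mm and 7.16 degrees, less where a joint would pass 70% of its speed; a pose out of reach is approached as far as the arm can. A call with a gripper value outside its range is refused whole. The fingers move at their own pace and stop on an object; "force" is the grip in N (left out, the last holds). Time passes only in rows, so rows that repeat a pose let the fingers close. It gives the time, the measured TCP pose, the force and the opening at its end, in the units of the state.
- r.get_state(): the state, without advancing time (a new reading comes with each control period).
- vision.snapshot(name): name is "scene" or "top" or "wrist"; returns the picture (480x640x3 uint8, blue, green, red); there is no depth.
- vision.camera_params(name): a dict with "intrinsics" (3x3 intrinsics, pixels), "extrinsics" (4x4, takes a point from world to camera coordinates). Camera axes: x right, y down, z forward; pixel columns grow to the right and rows downward; lengths in m; the calibration is good to about 2 mm. A picture is of the moment at which its call begins: read the wrist's pose just before it. camera_params takes no time and is no camera call; for the wrist camera it gives the pose at the moment of the call.
- order.finish_job(): hands the job in, once; it reports no verdict.
Trained networks look in the newest picture that a camera, given by its name, has taken for a name from the list of things; names that differ only in an ending like _2 or _b are one class to them, and where a whole thing is asked for, a point or a joint stands for the part that bears it (a point fixed in the world has none). Each returns a list of dicts, best first, with "score" (0 to 1); they miss things now and then, are a little off and sometimes report something else, mostly with a low value. They report only what shows in the picture. A call takes as long as a camera call. They do not tell look-alikes from the thing itself.
- nets.boxes_of(camera, label): "location" ([row, column] as shares, 0 to 1, of the picture: columns of its width, rows of its height, amid what is visible of it).
- nets.trace(camera, label): "region" (480x640 bool, what is visible of it) and "location" ([row, column] as shares, 0 to 1, of the picture: columns of its width, rows of its height, amid what is visible of it).
The state is a dict: "clock": time; "q": joint angles; "qd": joint speeds; "joint_torque": joint torques, N m; "tool_pos": TCP position; "eef_rot": TCP orientation; "contact_force": force on the tool from outside, world axes, zero at the start; "moment": the same for the moment, N m; "opening": opening from 0.0 (shut) to 1.0 (fully open).
Only numpy, scipy, OpenCV 4.12 (cv2) and the standard library are available. Lean on these libraries where they do the work, as an engineer would, in place of code of your own. Each camera call takes 0.05 s, during which the arm holds its last target.

TASK

One of the four printed jars in the carrier on the out-feed rest has tipped over: stand it up again in the row, cap up, and let go of it, keeping the other three standing. Then take the carrier by its bridge handle, lift it about 10 cm straight up off the rest and finish while holding it there, still and level, with all four jars standing in it. Leave the other things on the bench where they are.

Things in the scene. Friction and masses are not known exactly. Their poses are not given: they have to be found in the camera images.
- carrier_base (a point): The carrier, a loose plywood tray for one row of jars, 62 mm wide, 412 mm long, about 0.4 kg empty. This point is the middle of its underside, which lies on the rest. Its y axis runs along the row, x across it, z up.
- lane_floor (a point): Middle of the floor of the carrier's lane, 8 mm above its underside; same axes as the carrier. The floor is 50 mm wide (x) and 400 mm long (y). A wooden strip 8 mm high and 6 mm thick runs along each side, and end strips 12 mm high and 6 mm thick close the ends.
- handle_mid (a point): Centre of the grip bar of the aluminium bridge handle, fixed over the middle of the carrier, 85 mm above its underside; same axes. The bar runs across the row (x) for 72 mm, is 12 mm thick along the row (y) and 20 mm tall, on an upright at each end (14 mm wide along the row). 67 mm are free below it.
- jar_a_center (a point): The tipped jar: straight-walled cylinder, diameter 44 mm, height 48 mm, empty, about 40 g; lower 34 mm blue with a pale silver band, upper 14 mm white cap. This point is its centre; z axis from base to cap. At first it lies on the lane's floor along the row, cap towards the carrier's +y end, in one of the row's four places (about 92 or 167 mm either side of the handle).
- rest: The out-feed rest, fixed to the bench: aluminium plate 110 x 460 mm on blue rails, its top face 30 mm above the bench; origin at the middle of its underside, on the bench. The carrier lies on it, lengthwise (y), within about 12 mm of its middle.
- jar_b_center (a point): One of the three standing jars of the row, same size and look as the tipped one, cap up, in another of the four places; this point is its centre, 24 mm above the lane's floor, z axis up to the cap.
- jar_c_center (a point): One of the three standing jars of the row, same size and look as the tipped one, cap up, in another of the four places; this point is its centre, 24 mm above the lane's floor, z axis up to the cap.
- jar_d_center (a point): One of the three standing jars of the row, same size and look as the tipped one, cap up, in another of the four places; this point is its centre, 24 mm above the lane's floor, z axis up to the cap.
- print_pad: Bystander on the bench beside the rest: spare printing pad: 50 x 60 mm wooden plate with a 54 mm high rubber dome.
- ink_cup: Bystander on the bench beside the rest: steel ink-cup ring, outer diameter 84 mm, 26 mm high.
- loose_cap: Bystander on the bench beside the rest: loose white jar cap, diameter 44 mm, 14 mm high.
- jig_block: Bystander on the bench beside the rest: plywood jig block 60 x 90 mm, 35 mm high.
- ink_knife: Bystander on the bench beside the rest: flat ink spatula with a wooden handle, lying along the rest. Origin under it.
- ink_can: Bystander: closed steel ink can, diameter 80 mm, 85 mm high, on the bench to the left; origin under its centre.
- solvent_bottle: Bystander: white plastic bottle, diameter 68 mm, 170 mm high, on the bench to the right; origin under its centre.
Things that resemble listed ones, but are neither listed nor needed, are in the scene too. What is shaped like the part that bears jar_c_center but green or turquoise is not meant.

How it is judged:
On the way:
1. the tipped jar stands upright in the carrier's lane, released, with the other three standing and the carrier still on the rest (angle between each of jar_a_center, jar_b_center, jar_c_center, jar_d_center's own z axis and vertical below 0.12 rad and x of jar_a_center in the frame of carrier_base between -0.015 and 0.015 m and y of jar_a_center in the frame of carrier_base between -0.184 and 0.184 m and z of jar_a_center in the frame of carrier_base between 0.026 and 0.038 m and x of jar_b_center in the frame of carrier_base between -0.015 and 0.015 m and y of jar_b_center in the frame of carrier_base between -0.184 and 0.184 m and z of jar_b_center in the frame of carrier_base between 0.026 and 0.038 m and x of jar_c_center in the frame of carrier_base between -0.015 and 0.015 m and y of jar_c_center in the frame of carrier_base between -0.184 and 0.184 m and z of jar_c_center in the frame of carrier_base between 0.026 and 0.038 m and x of jar_d_center in the frame of carrier_base between -0.015 and 0.015 m and y of jar_d_center in the frame of carrier_base between -0.184 and 0.184 m and z of jar_d_center in the frame of carrier_base between 0.026 and 0.038 m and contact force between jar_a and the fingers below 0.05 N and height (world z) of carrier_base below 0.036 m), for 0.3 s.
At the end, for the whole second after the job is handed in: The fingers hold the carrier by its handle (within 45 mm of its middle), nothing else carrying it: underside 65 to 145 mm above the rest's top, middle within 100 mm sideways of the rest's, level to 0.10 rad, slower than 20 mm/s and 0.15 rad/s, all four jars standing cap up (0.20 rad) in the lane (horizontal distance between carrier_base and rest below 0.1 m and height (world z) of carrier_base between 0.095 and 0.175 m and angle between carrier_base's own z axis and vertical below 0.1 rad and linear speed of carrier below 0.02 m/s and angular speed of carrier below 0.15 rad/s and distance between the grasp point and handle_mid below 0.045 m and contact force between the fingers and carrier above 1 N and contact force between carrier and rest below 0.05 N and angle between each of jar_a_center, jar_b_center, jar_c_center, jar_d_center's own z axis and vertical below 0.2 rad and x of jar_a_center in the frame of carrier_base between -0.015 and 0.015 m and y of jar_a_center in the frame of carrier_base between -0.184 and 0.184 m and z of jar_a_center in the frame of carrier_base between 0.026 and 0.038 m and x of jar_b_center in the frame of carrier_base between -0.015 and 0.015 m and y of jar_b_center in the frame of carrier_base between -0.184 and 0.184 m and z of jar_b_center in the frame of carrier_base between 0.026 and 0.038 m and x of jar_c_center in the frame of carrier_base between -0.015 and 0.015 m and y of jar_c_center in the frame of carrier_base between -0.184 and 0.184 m and z of jar_c_center in the frame of carrier_base between 0.026 and 0.038 m and x of jar_d_center in the frame of carrier_base between -0.015 and 0.015 m and y of jar_d_center in the frame of carrier_base between -0.184 and 0.184 m and z of jar_d_center in the frame of carrier_base between 0.026 and 0.038 m); the arm keeps its last pose, push and grip.
It fails at once if one of the three standing jars is knocked over (angle between any of jar_b_center, jar_c_center, jar_d_center's own z axis and vertical above 0.7 rad).
It fails at once if the loaded carrier is tipped by more than 20 degrees (angle between carrier_base's own z axis and vertical above 0.35 rad).
It fails at once if another thing on the bench is displaced by more than 4 cm (distance of any of print_pad, ink_cup, loose_cap, jig_block, ink_knife, ink_can, solvent_bottle from where it was at the start of the episode above 0.04 m).
It also fails if it takes over 53 s, if anything falls off the work surface, if the arm or the gripper's body presses on something with over 40 N, if the wrist force passes 120 N, or if a joint passes its speed limit or range.

## Working session

There is one attempt and no reset: what is moved stays moved. The work goes in short steps, Python scripts to look and compute and a tool call to move; the robot and the scene stay as the last step left them, time stands still between calls to the robot, and variables do not carry over. Pictures are saved under pics/ and viewed, and the job is handed in when it is done.

Besides the shell and the picture viewer there is one more tool, called after ">>>" as name(argument=value, ...), one argument or row to a line, values as JSON. send_rows: Moves the arm, as the interface text tells. Its arguments: {"type":"object","properties":{"series":{"type":"array"},"force":{"type":"number"}},"required":["series"]}

```bash
ls; mkdir -p pics; python3 - <<'E'
from plant import r, vision, order, nets
import cv2,numpy as np
s=r.get_state()
for k,v in s.items(): print(k,np.round(v,4))
for c in ["scene","top","wrist"]:
    im=vision.snapshot(c); cv2.imwrite(f"pics/{c}0.png",im)
    p=vision.camera_params(c); print(c,np.round(p["intrinsics"],1).tolist(),np.round(p["extrinsics"],4).tolist())
E
```

```text
pics
clock 0.0
q [-1.1832  0.69   -0.1945  1.5664  0.1573  0.9025 -0.2151]
qd [-0.0001 -0.0012 -0.0026  0.0013 -0.0004 -0.0007 -0.0011]
joint_torque [-3.00000e-04 -5.27552e+01 -1.26690e+00 -1.53422e+01 -5.26000e-02
  6.40000e-03  2.00000e-04]
tool_pos [0.2164 0.5857 0.2489]
eef_rot [ 8.205e-01  5.717e-01 -7.000e-04  6.000e-04]
contact_force [-0.7589  0.6441 -0.3513]
moment [-0.026  -0.0261  0.0098]
opening 0.9992
scene [[471.2, 0.0, 314.0], [0.0, 471.2, 239.0], [0.0, 0.0, 1.0]] [[-0.7636, 0.6455, -0.0145, 0.4558], [0.4929, 0.5684, -0.6587, -0.1996], [-0.417, -0.5102, -0.7522, 1.3853], [0.0, 0.0, 0.0, 1.0]]
top [[472.1, 0.0, 321.4], [0.0, 472.1, 240.4], [0.0, 0.0, 1.0]] [[0.0032, -0.9996, 0.0292, -0.0419], [-0.9852, -0.0081, -0.1712, 0.5875], [0.1714, -0.0282, -0.9848, 1.212], [0.0, 0.0, 0.0, 1.0]]
wrist [[412.8, 0.0, 317.6], [0.0, 412.8, 234.3], [0.0, 0.0, 1.0]] [[0.346, 0.9382, -0.0015, -0.6249], [0.8876, -0.3268, 0.3246, -0.0452], [0.3041, -0.1137, -0.9458, 0.3912], [0.0, 0.0, 0.0, 1.0]]
```

View pics/scene0.png

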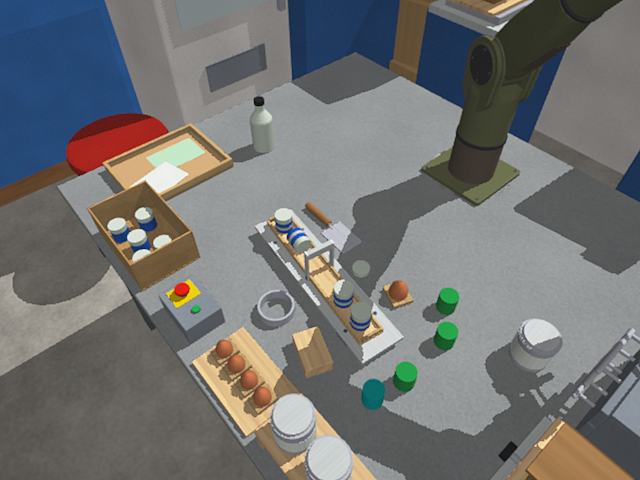

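View pics/top0.png

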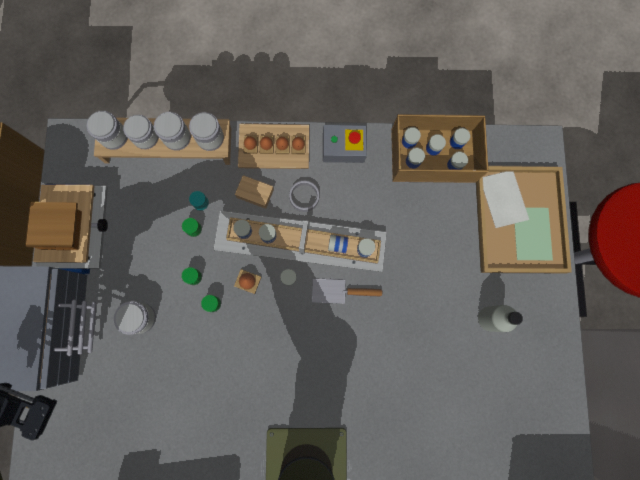

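View pics/wrist0.png

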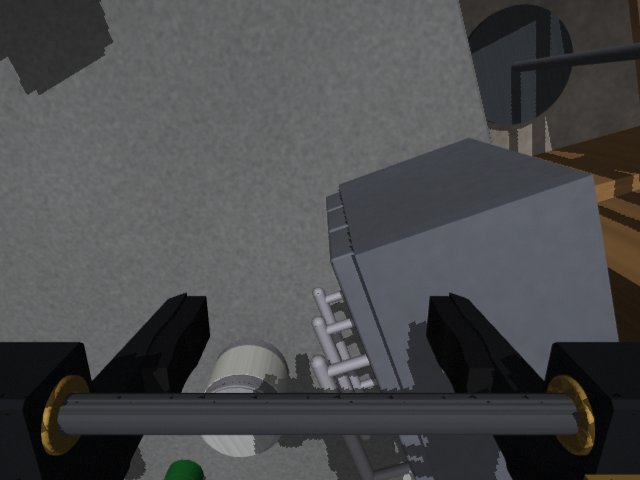

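```bash
cat > h.py <<'E'
from plant import r, vision, order, nets
import cv2,numpy as np
from scipy.spatial.transform import Rotation as R
def ray(p,uv,z):
    K=p["intrinsics"];T=p["extrinsics"];Rm=T[:3,:3];t=T[:3,3]
    c=-Rm.T@t; d=Rm.T@np.linalg.inv(K)@np.array([uv[0],uv[1],1.])
    return c+d*(z-c[2])/d[2]
def proj(p,X):
    X=np.atleast_2d(X);K=p["intrinsics"];T=p["extrinsics"]
    c=X@T[:3,:3].T+T[:3,3]; q=c@K.T; return q[:,:2]/q[:,2:]
E
python3 - <<'E'
from h import *
p=vision.camera_params("top")
for l in ["jar_a_center","jar_b_center","handle_mid","carrier_base","rest"]:
    for cam in ["top","scene"]:
        vision.snapshot(cam)
        q=vision.camera_params(cam)
        for d in nets.trace(cam,l):
            ro,co=d["location"]; uv=(co*640,ro*480); m=d["region"]
            print(l,cam,round(d["score"],2),np.round(uv,1),m.sum(),[np.round(ray(q,uv,z),3)[:2].tolist() for z in (.03,.06,.115)])
im=cv2.imread("pics/top0.png")[200:285,205:395]
cv2.imwrite("pics/top0z.png",cv2.resize(im,None,fx=4,fy=4,interpolation=cv2.INTER_CUBIC))
im=cv2.imread("pics/scene0.png")[200:370,245:415]
cv2.imwrite("pics/scene0z.png",cv2.resize(im,None,fx=3.5,fy=3.5,interpolation=cv2.INTER_CUBIC))
E
```

```text
jar_a_center top 0.7 [336.9 245.9] 270 [[0.577, -0.081], [0.572, -0.079], [0.563, -0.076]]
jar_a_center scene 0.74 [298.4 238.5] 446 [[0.561, -0.103], [0.577, -0.081], [0.605, -0.042]]
jar_b_center top 0.84 [270.1 233.7] 267 [[0.609, 0.101], [0.603, 0.098], [0.593, 0.094]]
jar_b_center scene 0.82 [344.9 291.2] 484 [[0.581, 0.091], [0.596, 0.106], [0.624, 0.133]]
jar_b_center scene 0.54 [359.1 314.1] 500 [[0.599, 0.156], [0.613, 0.169], [0.64, 0.192]]
handle_mid top 0.67 [305.4 241.7] 2543 [[0.588, 0.004], [0.582, 0.004], [0.573, 0.004]]
handle_mid scene 0.7 [324.5 271.6] 2544 [[0.58, 0.019], [0.595, 0.036], [0.622, 0.067]]
carrier_base top 0.87 [303.2 242.6] 2245 [[0.585, 0.01], [0.58, 0.01], [0.571, 0.009]]
carrier_base top 0.33 [306.  185.4] 336 [[0.746, 0.004], [0.737, 0.004], [0.721, 0.004]]
carrier_base scene 0.57 [327.7 274.2] 2826 [[0.579, 0.029], [0.594, 0.046], [0.622, 0.077]]
rest top 0.95 [295.5 253.4] 3306 [[0.555, 0.031], [0.551, 0.03], [0.543, 0.029]]
rest scene 0.85 [332.9 304.1] 3579 [[0.625, 0.099], [0.639, 0.114], [0.663, 0.14]]
```

View pics/top0z.png

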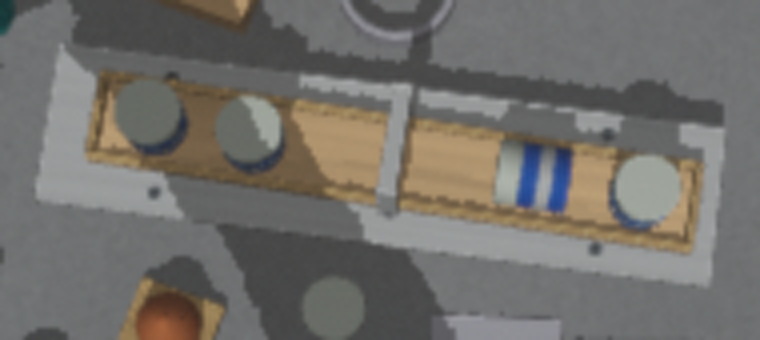

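View pics/scene0z.png

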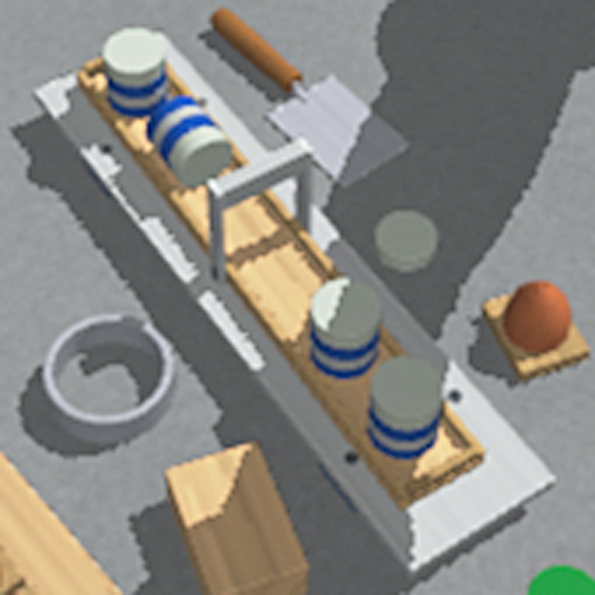

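```bash
python3 - <<'E'
from h import *
from scipy.optimize import least_squares
p=vision.camera_params("top")
z=lambda u,v:(u/4+205-.4,v/4+200-.4)
px=np.array([z(103,72),z(88,160),z(703,160),z(692,250), z(400,83),z(388,190)])
# carrier frame x: image up = +x
L=np.array([[.031,.206,.05],[-.031,.206,.05],[.031,-.206,.05],[-.031,-.206,.05],[.036,0,.125],[-.036,0,.125]])
def X(q):
    c,s=np.cos(q[2]),np.sin(q[2]); o=L.copy(); o[:,0]=q[0]+c*L[:,0]-s*L[:,1]; o[:,1]=q[1]+s*L[:,0]+c*L[:,1]; return o
f=lambda q:(proj(p,X(q))-px).ravel()
s=least_squares(f,[.58,0,-.08]);print(s.x,np.degrees(s.x[2]));print(f(s.x).reshape(-1,2).round(1))
# jar
q=s.x;c,sn=np.cos(q[2]),np.sin(q[2])
for uv,zz in [(z(497,172),.06),(z(572,178),.06),(z(648,183),.086),(z(250,130),.086),(z(150,115),.086)]:
    w=ray(p,uv,zz); d=w[:2]-q[:2]; print(w.round(3),"carrier",(c*d[0]+sn*d[1]).round(4),(-sn*d[0]+c*d[1]).round(4))
print(r.get_state()["clock"])
E
```

```text
[ 0.59036831  0.00905977 -0.14005208] -8.024393173175453
[[-0.9 -0.6]
 [-1.2 -0.2]
 [ 0.8 -0.3]
 [ 0.7 -0.2]
 [ 0.9  0. ]
 [-0.3  1.1]]
[ 0.58  -0.058  0.06 ] carrier -0.0005 -0.0678
[ 0.577 -0.108  0.06 ] carrier 0.0029 -0.1177
[ 0.57  -0.155  0.086] carrier 0.0023 -0.1656
[0.602 0.104 0.086] carrier -0.0013 0.0955
[0.612 0.169 0.086] carrier -0.0011 0.1612
1.15
```

```bash
cat >> h.py <<'E'
C=np.array([0.590,0.009,-0.140])
def w2(cx,cy,q=None):
    q=C if q is None else q
    c,s=np.cos(q[2]),np.sin(q[2]); return np.array([q[0]+c*cx-s*cy,q[1]+s*cx+c*cy])
def go(pos,ang):
    """tool x heading ang deg world -> delta cm, turn deg"""
    s=r.get_state(); Rm=R.from_quat(s["eef_rot"]).as_matrix()
    d=Rm.T@(np.array(pos)-s["tool_pos"])*100
    a=np.degrees(np.arctan2(Rm[1,0],Rm[0,0])); t=-(ang-a); t=(t+180)%360-180
    print("at",s["tool_pos"].round(4),"ang",a.round(2),"clock",s["clock"].round(2),"open",round(float(s["opening"]),3)); print("delta cm",d.round(2),"turn",round(float(t),2), "tilt",np.degrees(np.arccos(-Rm[2,2])).round(2))
E
python3 - <<'E'
from h import *
T=vision.camera_params("wrist")["extrinsics"];s=r.get_state();Rm=R.from_quat(s["eef_rot"]).as_matrix()
print("cam in tool",(Rm.T@(-T[:3,:3].T@T[:3,3]-s["tool_pos"])).round(3),"fwd in tool",(Rm.T@T[2,:3]).round(3))
go([*w2(0,-.064),.25],-8)
E
```

```text
cam in tool [ 0.001 -0.084 -0.135] fwd in tool [-0.     0.324  0.946]Traceback (most recent call last):
  File "<stdin>", line 4, in <module>
  File "h.py", line 20, in go
    print("at",s["tool_pos"].round(4),"ang",a.round(2),"clock",s["clock"].round(2),"open",round(float(s["opening"]),3)); print("delta cm",d.round(2),"turn",round(float(t),2), "tilt",np.degrees(np.arccos(-Rm[2,2])).round(2))
                                                               ^^^^^^^^^^^^^^^^
AttributeError: 'float' object has no attribute 'round'
```

```bash
sed -i 's/s\["clock"\].round(2)/round(float(s["clock"]),2)/' h.py
python3 - <<'E'
from h import *
go([*w2(0,-.064),.25],-8)
E
```

```text
at [0.2165 0.5863 0.2498] ang 69.73 clock 1.15 open 1.0
delta cm [-4.748e+01  5.639e+01 -3.000e-02] turn 77.73 tilt 0.01
```

>>> send_rows(
  series=[
    {"delta_pos": [-20, 24, 0], "turn": 33, "jaw": 0},
    {"delta_pos": [-20, 24, 0], "turn": 33, "jaw": 0},
    {"delta_pos": [-20, 24, 0], "turn": 33, "jaw": 0},
    {"delta_pos": [-20, 24, 0], "turn": 33, "jaw": 0},
    {"delta_pos": [-20, 24, 0], "turn": 33, "jaw": 0},
    {"delta_pos": [-20, 24, 0], "turn": 33, "jaw": 0},
    {"delta_pos": [-20, 24, 0], "turn": 33, "jaw": 0},
    {"delta_pos": [-20, 24, 0], "turn": 33, "jaw": 0},
  ],
)

```text
clock: 1.82
tool_pos: [0.3749, 0.3101, 0.2499]
eef_rot: [0.95, 0.312, 0.0, 0.002]
contact_force: [0.5, -0.5, -0.3]
opening: 1.003
```

```bash
python3 - <<'E'
from h import *
go([*w2(0,-.064),.25],-8)
E
```

```text
at [0.3749 0.3101 0.2499] ang 36.38 clock 1.82 open 1.003
delta cm [-5.02 41.58  0.13] turn 44.38 tilt 0.19
```

>>> send_rows(
  series=[
    {"delta_pos": [-5, 41.6, 0], "turn": 44.4, "jaw": 0},
    {"delta_pos": [-5, 41.6, 0], "turn": 44.4, "jaw": 0},
    {"delta_pos": [-5, 41.6, 0], "turn": 44.4, "jaw": 0},
    {"delta_pos": [-5, 41.6, 0], "turn": 44.4, "jaw": 0},
    {"delta_pos": [-5, 41.6, 0], "turn": 44.4, "jaw": 0},
    {"delta_pos": [-5, 41.6, 0], "turn": 44.4, "jaw": 0},
    {"delta_pos": [-5, 41.6, 0], "turn": 44.4, "jaw": 0},
    {"delta_pos": [-5, 41.6, 0], "turn": 44.4, "jaw": 0},
  ],
)

```text
clock: 2.48
tool_pos: [0.5392, 0.0248, 0.2499]
eef_rot: [0.998, -0.067, 0.0, -0.0]
contact_force: [0.3, 0.5, -0.6]
opening: 0.997
```

```bash
python3 - <<'E'
from h import *
go([*w2(0,-.064),.25],-8)
E
```

```text
at [0.5392 0.0248 0.2499] ang -7.72 clock 2.48 open 0.997
delta cm [ 5.21  7.29 -0.01] turn 0.28 tilt 0.03
```

>>> send_rows(
  series=[
    {"delta_pos": [5.2, 7.3, 0], "turn": 0.3, "jaw": 0},
    {"delta_pos": [5.2, 7.3, 0], "turn": 0.3, "jaw": 0},
    {"delta_pos": [5.2, 7.3, 0], "turn": 0.3, "jaw": 0},
    {"delta_pos": [5.2, 7.3, 0], "turn": 0.3, "jaw": 0},
  ],
)

```text
clock: 2.82
tool_pos: [0.5811, -0.057, 0.2496]
eef_rot: [0.997, -0.073, 0.001, 0.001]
contact_force: [-0.2, 0.2, 0.2]
opening: 0.999
```

```bash
python3 - <<'E'
from h import *
go([*w2(0,-.064),.25],-8)
p=vision.camera_params("wrist")
im=vision.snapshot("wrist");cv2.imwrite("pics/w1.png",im)
for zz,cx,cy in [(.06,0,-.068),(.06,.0,-.117),(.086,0,-.166),(.125,.036,0),(.125,-.036,0),(.046,.025,-.1),(.046,-.025,-.1),(.05,.031,-.206),(.05,-.031,-.206)]:
    uv=proj(p,[*w2(cx,cy),zz])[0]; print(cx,cy,uv.round(0))
    if abs(uv).max()<640: cv2.circle(im,tuple(int(v) for v in uv),3,(0,0,255),1)
cv2.imwrite("pics/w1m.png",im)
E
```

```text
at [ 0.5811 -0.057   0.2496] ang -8.34 clock 2.82 open 0.999
delta cm [-0.04 -0.26 -0.04] turn -0.34 tilt 0.14
0 -0.068 [316. 205.]
0.0 -0.117 [316. 261.]
0 -0.166 [317. 328.]
0.036 0 [374. 125.]
-0.036 0 [256. 125.]
0.025 -0.1 [345. 237.]
-0.025 -0.1 [288. 237.]
0.031 -0.206 [350. 344.]
-0.031 -0.206 [284. 345.]
```

View pics/w1m.png

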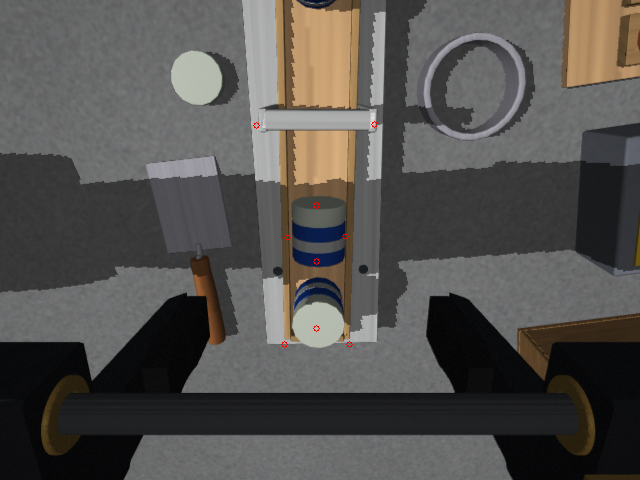

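```bash
python3 - <<'E'
from h import *
im=cv2.imread("pics/w1.png")[95:355,235:395]
cv2.imwrite("pics/w1z.png",cv2.resize(im,None,fx=2.3*1,fy=2.3,interpolation=cv2.INTER_CUBIC))
E
```

```text
(no output)
```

View pics/w1z.png

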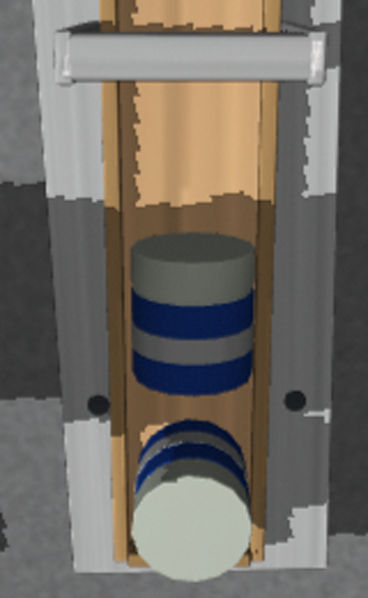

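```bash
python3 - <<'E'
from h import *
p=vision.camera_params("wrist")
z=lambda u,v:(u/2.3+235-.3,v/2.3+95-.3)
q=C;c,sn=np.cos(q[2]),np.sin(q[2])
for n,uv,zz in [("cap top rim",z(192,262),.082),("cap low rim",z(192,234),.038),("base top rim",z(192,394),.082),("jar d cap",z(191,529),.086),("handle",z(191,59),.125),("strip L",z(117,560),.046),("strip R",z(262,558),.046),("stripL2",z(110,240),.046),("stripR2",z(270,240),.046)]:
    w=ray(p,uv,zz); d=w[:2]-q[:2]; print(n,w.round(3),"carrier",(c*d[0]+sn*d[1]).round(4),(-sn*d[0]+c*d[1]).round(4))
E
```

```text
cap top rim [ 0.581 -0.051  0.082] carrier -0.0001 -0.0609
cap low rim [ 0.581 -0.053  0.038] carrier -0.0 -0.0622
base top rim [ 0.575 -0.098  0.082] carrier -0.0001 -0.1081
jar d cap [ 0.567 -0.148  0.086] carrier -0.0005 -0.159
handle [0.591 0.015 0.125] carrier -0.0004 0.0062
strip L [ 0.532 -0.183  0.046] carrier -0.031 -0.1979
strip R [ 0.591 -0.19   0.046] carrier 0.0287 -0.197
stripL2 [ 0.552 -0.049  0.046] carrier -0.03 -0.0625
stripR2 [ 0.61  -0.057  0.046] carrier 0.0285 -0.0625
```

```bash
python3 - <<'E'
from h import *
go([*w2(0,-.064),.25],-8)
p=vision.camera_params("wrist")
np.savez("pw2.npz",**p)
im=vision.snapshot("wrist");cv2.imwrite("pics/w2.png",im)
im=im[95:355,235:395]
cv2.imwrite("pics/w2z.png",cv2.resize(im,None,fx=2.3*1,fy=2.3,interpolation=cv2.INTER_CUBIC))
E
```

```text
at [ 0.5802 -0.0536  0.2495] ang -8.11 clock 2.87 open 1.001
delta cm [ 0.1   0.06 -0.05] turn -0.11 tilt 0.02
```

View pics/w2z.png

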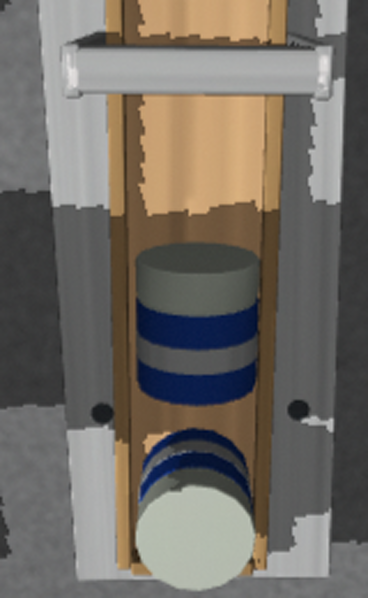

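```bash
python3 - <<'E'
from h import *
p=dict(np.load("pw2.npz"))
z=lambda u,v:(u/2.3+235-.3,v/2.3+95-.3)
q=C;c,sn=np.cos(q[2]),np.sin(q[2])
for n,uv,zz in [("cap top rim",z(197,272),.082),("cap low rim",z(197,243),.038),("base top rim",z(197,404),.082),("jar d cap",z(196,538),.086),("handle",z(196,69),.125),("strip L",z(122,570),.046),("strip R",z(267,568),.046),("stripL2",z(115,240),.046),("stripR2",z(277,240),.046)]:
    w=ray(p,uv,zz); d=w[:2]-q[:2]; print(n,w.round(3),"carrier",(c*d[0]+sn*d[1]).round(4),(-sn*d[0]+c*d[1]).round(4))
E
```

```text
cap top rim [ 0.583 -0.055  0.082] carrier 0.0016 -0.0644
cap low rim [ 0.583 -0.056  0.038] carrier 0.0019 -0.0657
base top rim [ 0.576 -0.102  0.082] carrier 0.0016 -0.1119
jar d cap [ 0.569 -0.152  0.086] carrier 0.0013 -0.1627
handle [0.591 0.013 0.125] carrier 0.001 0.0037
strip L [ 0.533 -0.188  0.046] carrier -0.0291 -0.2026
strip R [ 0.592 -0.195  0.046] carrier 0.0309 -0.2018
stripL2 [ 0.553 -0.049  0.046] carrier -0.0282 -0.0625
stripR2 [ 0.612 -0.057  0.046] carrier 0.0311 -0.0625
```

```bash
sed -i 's/^C=.*/C=np.array([0.5915,0.012,-0.140])/' h.py; python3 - <<'E'
from h import *
go([*w2(0,-.065),.061],-8)
E
```

```text
at [ 0.5797 -0.0515  0.2494] ang -7.93 clock 2.92 open 0.998
delta cm [ 0.3   0.07 18.84] turn 0.07 tilt 0.1
```

>>> send_rows(
  series=[
    {"delta_pos": [0.3, 0.1, 13], "turn": 0, "jaw": 0},
    {"delta_pos": [0.3, 0.1, 13], "turn": 0, "jaw": 0},
    {"delta_pos": [0.3, 0.1, 13], "turn": 0, "jaw": 0},
    {"delta_pos": [0.3, 0.1, 13], "turn": 0, "jaw": 0},
    {"delta_pos": [0.3, 0.1, 13], "turn": 0, "jaw": 0},
    {"delta_pos": [0.3, 0.1, 13], "turn": 0, "jaw": 0},
  ],
)

```text
clock: 3.42
tool_pos: [0.5837, -0.0527, 0.1212]
eef_rot: [0.998, -0.069, 0.001, -0.0]
contact_force: [-0.1, 0.0, 0.2]
opening: 1.0
```

```bash
python3 - <<'E'
from h import *
go([*w2(0,-.065),.061],-8)
p=vision.camera_params("wrist")
im=vision.snapshot("wrist")
for x in [-.022,.022]:
  for y in [-.068,-.112]:
    uv=proj(p,[*w2(x,y),.06])[0]; cv2.circle(im,tuple(int(v) for v in uv),3,(0,0,255),1)
go([*w2(0,-.065),.061],-8)
cv2.imwrite("pics/w3.png",im)
E
```

```text
at [ 0.5837 -0.0527  0.1212] ang -7.86 clock 3.42 open 1.0
delta cm [-0.14 -0.01  6.02] turn 0.14 tilt 0.09
at [ 0.5845 -0.0532  0.1221] ang -7.89 clock 3.47 open 1.003
delta cm [-0.24 -0.05  6.11] turn 0.11 tilt 0.21
```

View pics/w3.png

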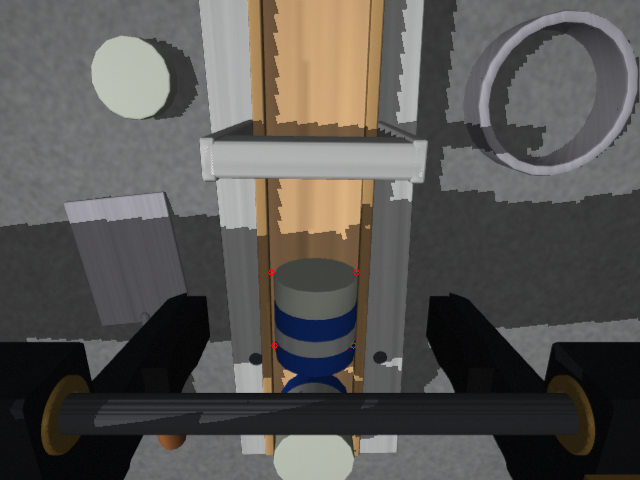

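>>> send_rows(
  series=[
    {"delta_pos": [-0.1, 0, 3.0], "turn": 0, "jaw": 0},
    {"delta_pos": [-0.1, 0, 5], "turn": 0, "jaw": 0},
    {"delta_pos": [-0.1, 0, 6.1], "turn": 0, "jaw": 0},
    {"delta_pos": [-0.1, 0, 6.1], "turn": 0, "jaw": 0},
    {"delta_pos": [-0.1, 0, 6.1], "turn": 0, "jaw": 0},
  ],
)

```text
clock: 3.88
tool_pos: [0.5831, -0.054, 0.0602]
eef_rot: [0.998, -0.069, 0.001, -0.0]
contact_force: [0.6, -0.1, -0.4]
opening: 1.005
```

```bash
python3 - <<'E'
from h import *
for i in range(2):
  go([*w2(0,-.065),.061],-8)
  im=vision.snapshot("wrist")
cv2.imwrite("pics/w4.png",im)
print(r.get_state()["contact_force"])
E
```

```text
at [ 0.5831 -0.054   0.0602] ang -7.97 clock 3.88 open 1.005
delta cm [-0.08 -0.15 -0.08] turn 0.03 tilt 0.12
at [ 0.5834 -0.0541  0.0605] ang -7.97 clock 3.93 open 1.0
delta cm [-0.12 -0.16 -0.05] turn 0.03 tilt 0.17
[-0.57095951  0.34357251 -0.13983281]
```

View pics/w4.png

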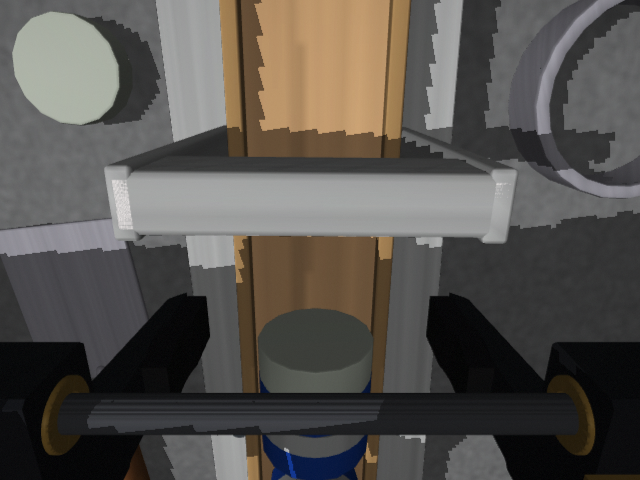

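>>> send_rows(
  series=[
    {"delta_pos": [-0.1, -0.15, 0], "turn": 0, "jaw": 0},
    {"delta_pos": [-0.1, -0.15, 0], "turn": 0, "jaw": 0.4},
    {"delta_pos": [-0.1, -0.15, 0], "turn": 0, "jaw": 0.6},
    {"delta_pos": [-0.1, -0.15, 0], "turn": 0, "jaw": 0.6},
    {"delta_pos": [-0.1, -0.15, 0], "turn": 0, "jaw": 0.6},
    {"delta_pos": [-0.1, -0.15, 0], "turn": 0, "jaw": 0.6},
    {"delta_pos": [-0.1, -0.15, 0], "turn": 0, "jaw": 0.6},
    {"delta_pos": [-0.1, -0.15, 0], "turn": 0, "jaw": 0.6},
  ],
  force=3,
)

```text
clock: 4.65
tool_pos: [0.5813, -0.0525, 0.0587]
eef_rot: [0.998, -0.07, 0.0, -0.0]
contact_force: [0.4, -0.5, 0.4]
opening: 0.497
```

```bash
python3 - <<'E'
from h import *
go([*w2(0,-.065),.061],-8)
im=vision.snapshot("wrist")
cv2.imwrite("pics/w5.png",im)
E
```

```text
at [ 0.5813 -0.0525  0.0587] ang -7.97 clock 4.65 open 0.497
delta cm [ 0.11 -0.02 -0.23] turn 0.03 tilt 0.0
```

View pics/w5.png

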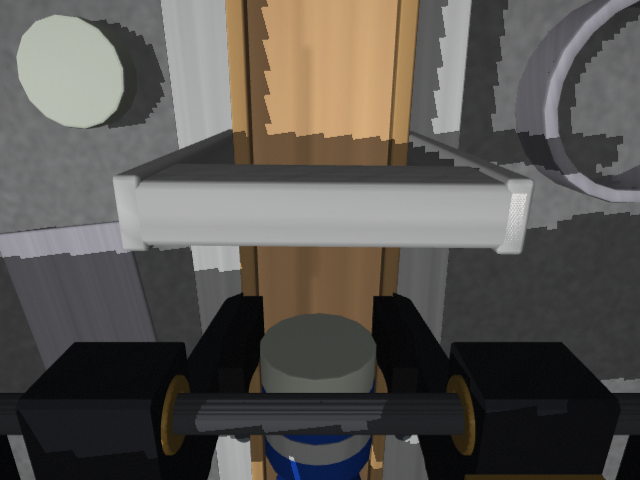

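>>> send_rows(
  series=[
    {"delta_pos": [0, 0, -0.8], "turn": 0, "jaw": 0.6},
    {"delta_pos": [0, 0, -1.6], "turn": 0, "jaw": 0.6},
    {"delta_pos": [0, 0, -2.4], "turn": 0, "jaw": 0.6},
    {"delta_pos": [0, 0, -3.2], "turn": 0, "jaw": 0.6},
    {"delta_pos": [0, 0, -3.6], "turn": 0, "jaw": 0.6},
    {"delta_pos": [0, 0, -3.6], "turn": 0, "jaw": 0.6},
  ],
)

```text
clock: 5.2
tool_pos: [0.5821, -0.0525, 0.0962]
eef_rot: [0.998, -0.07, 0.001, -0.0]
contact_force: [0.4, 0.5, -1.0]
opening: 0.495
```

```bash
python3 - <<'E'
from h import *
go([*w2(0,-.065),.061],-8)
im=vision.snapshot("wrist")
cv2.imwrite("pics/w6.png",im)
im=vision.snapshot("scene")[200:370,245:415]
cv2.imwrite("pics/s6z.png",cv2.resize(im,None,fx=3.5,fy=3.5,interpolation=cv2.INTER_CUBIC))
E
```

```text
at [ 0.5821 -0.0525  0.0962] ang -7.97 clock 5.2 open 0.495
delta cm [ 0.02 -0.01  3.52] turn 0.03 tilt 0.14
```

View pics/w6.png

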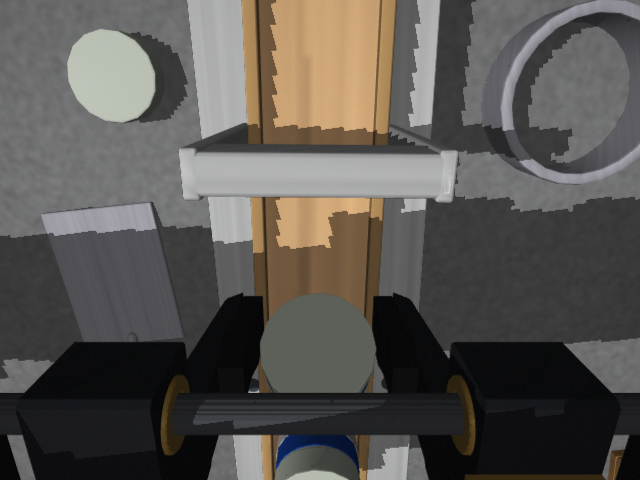

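View pics/s6z.png

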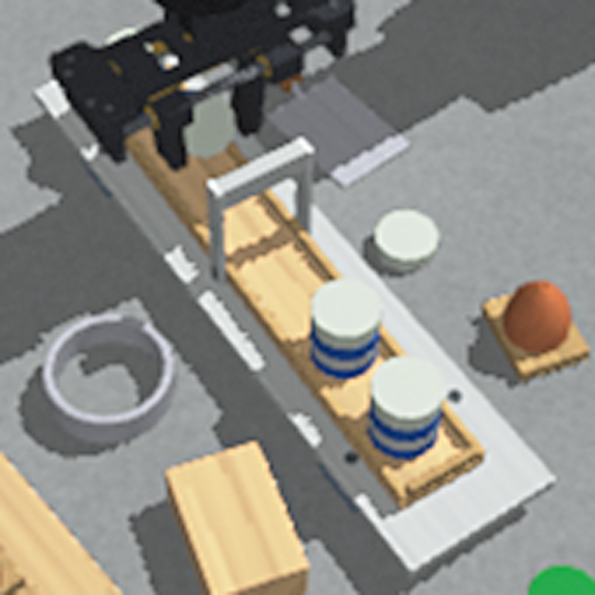

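```bash
python3 - <<'E'
from h import *
p=vision.camera_params("wrist"); s=r.get_state(); tp=s["tool_pos"]
im0=cv2.imread("pics/w6.png")
# grip axis point on jar: at height h above base (45.. ) along axis
yv=np.array([-np.sin(C[2]),np.cos(C[2]),0]); xv=np.array([np.cos(C[2]),np.sin(C[2]),0]); zv=np.array([0,0,1.])
G=tp.copy()
t=np.linspace(0,2*np.pi,40)
outs=[]
for th in (10,30,50,86):
    th=np.radians(th); a=np.cos(th)*yv+np.sin(th)*zv; b=-np.sin(th)*yv+np.cos(th)*zv
    im=im0.copy()
    for h,col in ((.003,(0,0,255)),(-.011,(0,255,255)),(-.045,(0,255,0))):
        pts=G+h*a+.022*(np.cos(t)[:,None]*xv+np.sin(t)[:,None]*b)
        cv2.polylines(im,[proj(p,pts).astype(int)],True,col,1)
    outs.append(im[240:480,200:440])
cv2.imwrite("pics/w6h.png",np.vstack([np.hstack(outs[:2]),np.hstack(outs[2:])]))
E
```

```text
(no output)
```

View pics/w6h.png

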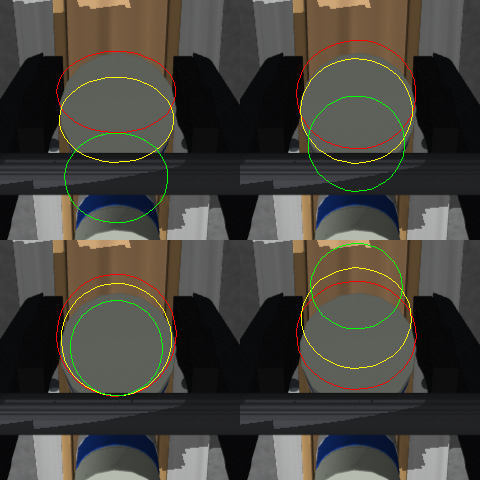

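>>> send_rows(
  series=[
    {"delta_pos": [0, 0, 0.6], "turn": 0, "jaw": 0.6},
    {"delta_pos": [0, 0, 1.0], "turn": 0, "jaw": 0.6},
    {"delta_pos": [0, 0, 1.0], "turn": 0, "jaw": 0.6},
  ],
)

```text
clock: 5.55
tool_pos: [0.5802, -0.0522, 0.0832]
eef_rot: [0.998, -0.069, -0.001, -0.0]
contact_force: [-0.3, -0.9, -0.7]
opening: 0.492
```

```bash
cat >> h.py <<'E'
def hyp(name,ths,off=.003):
    s=r.get_state(); tp=s["tool_pos"];p=vision.camera_params("wrist")
    im0=vision.snapshot("wrist"); cv2.imwrite(f"pics/{name}.png",im0)
    print(tp.round(4),s["contact_force"].round(2),round(float(s["opening"]),3),round(float(s["clock"]),2))
    yv=np.array([-np.sin(C[2]),np.cos(C[2]),0]); xv=np.array([np.cos(C[2]),np.sin(C[2]),0]); zv=np.array([0,0,1.])
    t=np.linspace(0,2*np.pi,40); outs=[im0[200:480,200:440]]
    for th in ths:
        th=np.radians(th); a=np.cos(th)*yv+np.sin(th)*zv; b=-np.sin(th)*yv+np.cos(th)*zv
        im=im0.copy()
        for h,col in ((off,(0,0,255)),(off-.014,(0,255,255)),(off-.048,(0,255,0))):
            pts=tp+h*a+.022*(np.cos(t)[:,None]*xv+np.sin(t)[:,None]*b)
            cv2.polylines(im,[proj(p,pts).astype(int)],True,col,1)
        outs.append(im[200:480,200:440])
    cv2.imwrite(f"pics/{name}h.png",np.hstack(outs[:3]))
E
python3 - <<'E'
from h import *
hyp("w7",(35,50))
E
```

```text
[ 0.5802 -0.0522  0.0832] [-0.27 -0.93 -0.74] 0.492 5.55
```

View pics/w7h.png

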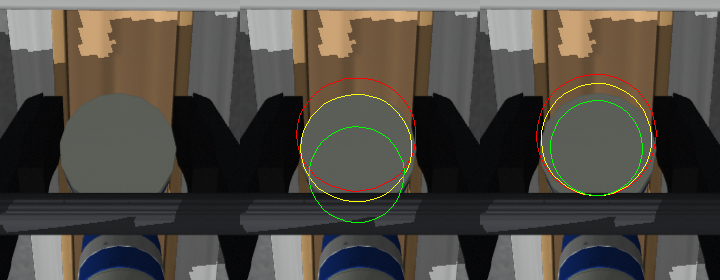

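>>> send_rows(
  series=[
    {"delta_pos": [0, 0.6, 0.1], "turn": 0, "jaw": 0.6},
    {"delta_pos": [0, 1.2, 0.1], "turn": 0, "jaw": 0.6},
    {"delta_pos": [0, 1.8, 0.1], "turn": 0, "jaw": 0.6},
    {"delta_pos": [0, 2.4, 0.1], "turn": 0, "jaw": 0.6},
    {"delta_pos": [0, 3.0, 0.1], "turn": 0, "jaw": 0.6},
    {"delta_pos": [0, 3.0, 0.1], "turn": 0, "jaw": 0.6},
  ],
)

```text
clock: 6.1
tool_pos: [0.5768, -0.0846, 0.0839]
eef_rot: [0.997, -0.071, 0.0, 0.001]
contact_force: [-0.2, -0.2, -0.8]
opening: 0.501
```

```bash
python3 - <<'E'
from h import *
hyp("w8",(60,85))
im=vision.snapshot("scene")[200:370,245:415]
cv2.imwrite("pics/s8z.png",cv2.resize(im,None,fx=3.5,fy=3.5,interpolation=cv2.INTER_CUBIC))
E
```

```text
[ 0.5768 -0.0846  0.0839] [-0.16 -0.16 -0.77] 0.501 6.1
```

View pics/w8h.png

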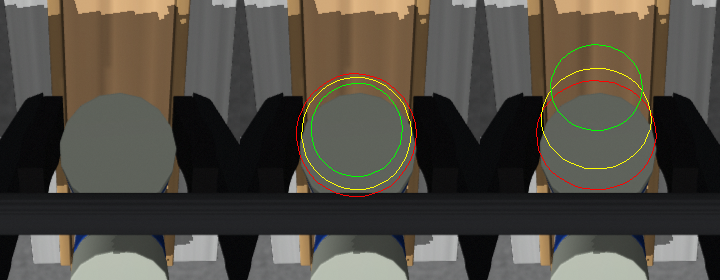

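View pics/s8z.png

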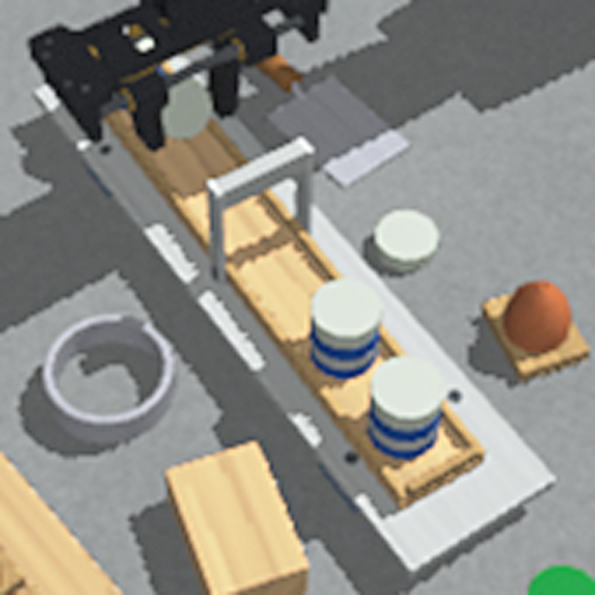

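```bash
python3 - <<'E'
from h import *
p=vision.camera_params("wrist");s=r.get_state()
K=p["intrinsics"];T=p["extrinsics"]
im=cv2.imread("pics/w8.png")[280:400,250:390]
cv2.imwrite("pics/w8f.png",cv2.resize(im,None,fx=5,fy=5,interpolation=cv2.INTER_CUBIC))
for row in (346,350,354):
    d=np.linalg.inv(K)@np.array([318,row,1.])*.1566
    X=T[:3,:3].T@(d-T[:3,3]); cc=-T[:3,:3].T@T[:3,3]; v=cc-X
    print(row,(X-s["tool_pos"]).round(4),"elev",np.degrees(np.arctan2(v[2],np.hypot(v[0],v[1]))).round(1))
E
```

```text
346 [-0.0002 -0.0055  0.0002] elev 55.9
350 [-0.0004 -0.0069  0.0007] elev 55.4
354 [-0.0006 -0.0083  0.0012] elev 54.9
```

View pics/w8f.png

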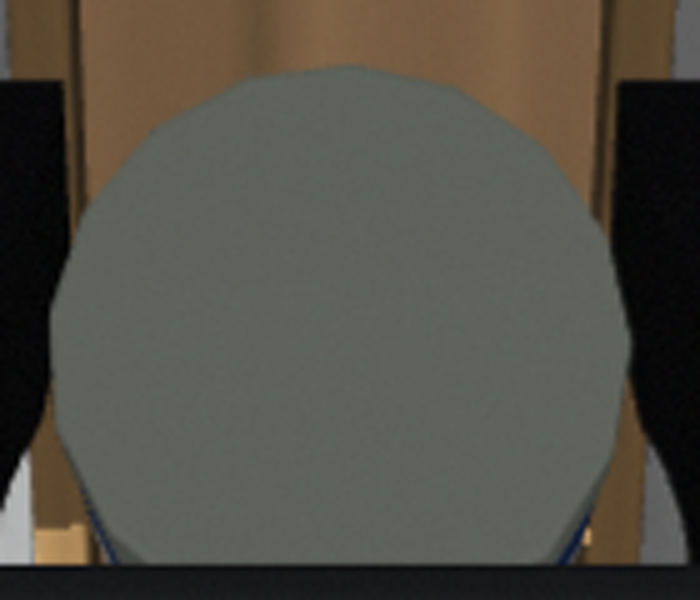

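>>> send_rows(
  series=[
    {"delta_pos": [0, -0.5, -4.0], "turn": 0, "jaw": 0.6},
    {"delta_pos": [0, -1.0, -8.0], "turn": 0, "jaw": 0.6},
    {"delta_pos": [0, -1.5, -8.0], "turn": 0, "jaw": 0.6},
    {"delta_pos": [0, -2, -4.5], "turn": 0, "jaw": 0.6},
    {"delta_pos": [0, -2, -8.5], "turn": 0, "jaw": 0.6},
    {"delta_pos": [0, -2, -8.5], "turn": 0, "jaw": 0.6},
  ],
)

```text
clock: 6.7
tool_pos: [0.5788, -0.0612, 0.1642]
eef_rot: [0.998, -0.069, -0.004, 0.0]
contact_force: [0.7, 0.1, 1.1]
opening: 0.496
```

```bash
python3 - <<'E'
from h import *
hyp("w9",(40,70),-.004)
im=vision.snapshot("scene")[200:370,245:415]
cv2.imwrite("pics/s9z.png",cv2.resize(im,None,fx=3.5,fy=3.5,interpolation=cv2.INTER_CUBIC))
E
```

```text
[ 0.5788 -0.0612  0.1642] [0.66 0.07 1.07] 0.496 6.7
```

View pics/w9h.png

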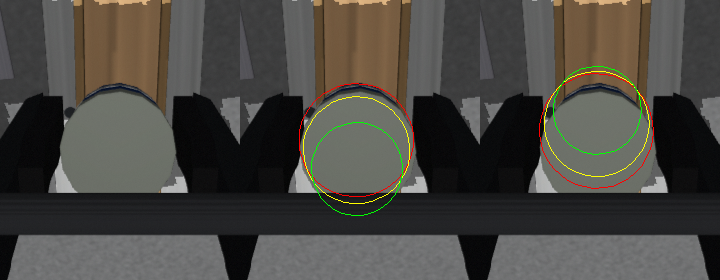

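View pics/s9z.png

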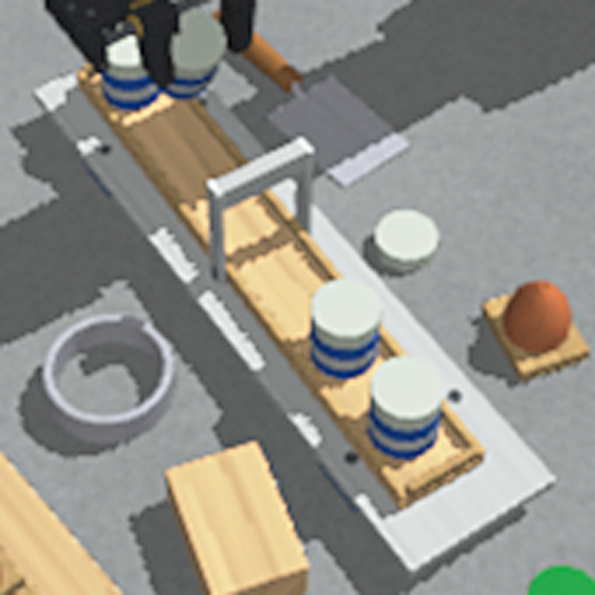

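>>> send_rows(
  series=[
    {"delta_pos": [0, 0, 4.0], "turn": 0, "jaw": 0.6},
    {"delta_pos": [0, 0, 4.0], "turn": 0, "jaw": 0.6},
    {"delta_pos": [0, 0, 0], "turn": 0, "jaw": 0.6},
    {"delta_pos": [0, 0, -3], "turn": 0, "jaw": 0.6},
    {"delta_pos": [0, 0, 1], "turn": 0, "jaw": 0.6},
    {"delta_pos": [0, 0, 1], "turn": 0, "jaw": 0.6},
    {"delta_pos": [0, 0, -3], "turn": 0, "jaw": 0.6},
    {"delta_pos": [0, 0, -3], "turn": 0, "jaw": 0.6},
  ],
)

```text
clock: 7.47
tool_pos: [0.5825, -0.0629, 0.2058]
eef_rot: [0.998, -0.07, 0.005, -0.0]
contact_force: [1.8, -1.0, 1.1]
opening: 0.499
```

```bash
python3 - <<'E'
from h import *
hyp("w10",(65,80),-.004)
go([*w2(0,-.085),.1],-8)
E
```

```text
[ 0.5825 -0.0629  0.2058] [ 1.83 -1.01  1.14] 0.499 7.47
at [ 0.5821 -0.0628  0.2042] ang -8.0 clock 7.52 open 0.497
delta cm [-0.21  0.98 10.42] turn 0.0 tilt 0.52
```

View pics/w10h.png

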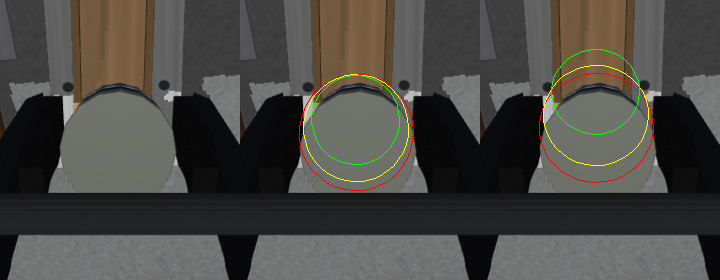

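>>> send_rows(
  series=[
    {"delta_pos": [-0.1, -0.3, 3], "turn": 0, "jaw": 0.6},
    {"delta_pos": [-0.2, -0.7, 6], "turn": 0, "jaw": 0.6},
    {"delta_pos": [-0.2, -0.7, 8.5], "turn": 0, "jaw": 0.6},
    {"delta_pos": [-0.2, -0.7, 10], "turn": 0, "jaw": 0.6},
    {"delta_pos": [-0.2, -0.7, 10.8], "turn": 0, "jaw": 0.6},
    {"delta_pos": [-0.2, -0.7, 10.8], "turn": 0, "jaw": 0.6},
    {"delta_pos": [-0.2, -0.7, 10.8], "turn": 0, "jaw": 0.6},
  ],
)

```text
clock: 8.1
tool_pos: [0.5792, -0.0552, 0.0919]
eef_rot: [0.998, -0.07, 0.001, -0.0]
contact_force: [-0.2, 0.0, -0.5]
opening: 0.498
```

```bash
python3 - <<'E'
from h import *
hyp("w11",(60,70),-.004)
go([*w2(0,-.068),.091],-8)
E
```

```text
[ 0.5792 -0.0552  0.0919] [-0.17  0.03 -0.5 ] 0.498 8.1
at [ 0.5797 -0.0553  0.0922] ang -7.99 clock 8.15 open 0.494
delta cm [ 0.23 -0.03  0.12] turn 0.01 tilt 0.13
```

View pics/w11.png

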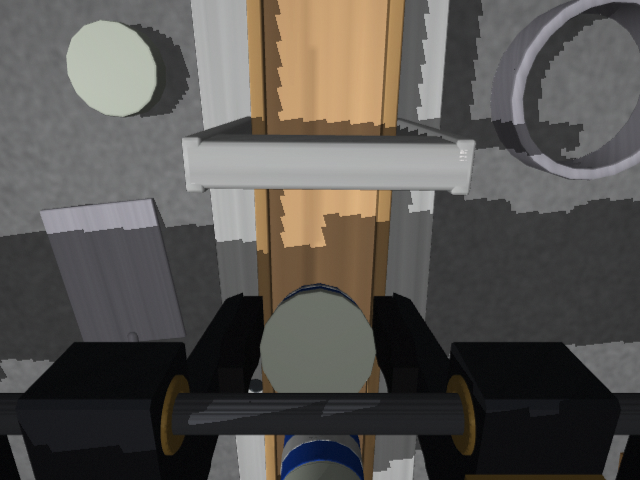

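>>> send_rows(
  series=[
    {"delta_pos": [0.2, 0, 0.0], "turn": 0, "jaw": 0.6},
    {"delta_pos": [0.2, 0, 0.25], "turn": 0, "jaw": 0.6},
    {"delta_pos": [0.2, 0.5, 0.3], "turn": 0, "jaw": 0.6},
    {"delta_pos": [0.2, 1.0, 0.35], "turn": 0, "jaw": 0.6},
    {"delta_pos": [0.2, 1.5, 0.4], "turn": 0, "jaw": 0.6},
    {"delta_pos": [0.2, 1.5, 0.4], "turn": 0, "jaw": 0.6},
  ],
)

```text
clock: 8.65
tool_pos: [0.5784, -0.0724, 0.0867]
eef_rot: [0.997, -0.071, -0.0, 0.001]
contact_force: [-0.4, -0.0, -0.0]
opening: 0.493
```

```bash
python3 - <<'E'
from h import *
hyp("w12",(70,85),-.004)
go([*w2(0,-.068),.091],-8)
E
```

```text
[ 0.5784 -0.0724  0.0867] [-0.44 -0.01 -0.04] 0.493 8.65
at [ 0.5786 -0.0716  0.0868] ang -8.08 clock 8.7 open 0.497
delta cm [ 0.11 -1.66 -0.42] turn -0.08 tilt 0.04
```

View pics/w12.png

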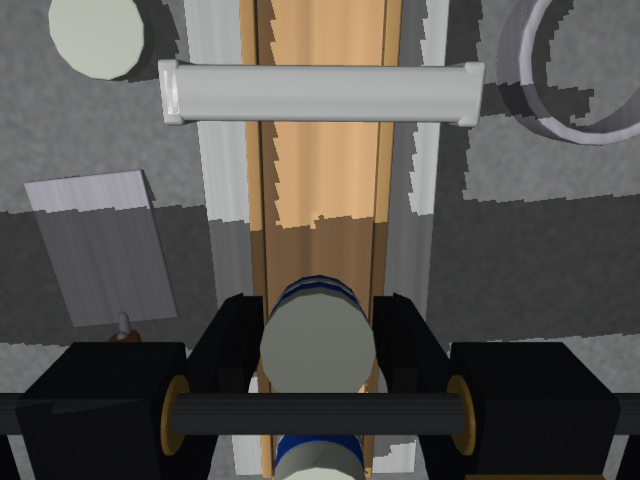

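>>> send_rows(
  series=[
    {"delta_pos": [0.1, 0.4, 0.2], "turn": 0, "jaw": 0.6},
    {"delta_pos": [0.1, 0.8, 0.35], "turn": 0, "jaw": 0.6},
    {"delta_pos": [0.1, 1.1, 0.4], "turn": 0, "jaw": 0.6},
    {"delta_pos": [0.1, 1.1, 0.4], "turn": 0, "jaw": 0.6},
  ],
)

```text
clock: 9.03
tool_pos: [0.578, -0.0823, 0.0824]
eef_rot: [0.998, -0.07, -0.0, 0.0]
contact_force: [-0.1, -1.1, 0.3]
opening: 0.5
```

```bash
python3 - <<'E'
from h import *
hyp("w13",(80,90),-.0)
go([*w2(0,-.068),.091],-8)
E
```

```text
[ 0.578  -0.0823  0.0824] [-0.12 -1.08  0.28] 0.5 9.03
at [ 0.5781 -0.0819  0.0825] ang -8.01 clock 9.08 open 0.497
delta cm [ 0.02 -2.68 -0.85] turn -0.01 tilt 0.02
```

View pics/w13h.png

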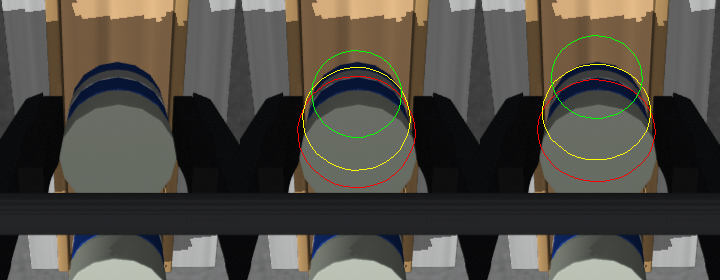

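>>> send_rows(
  series=[
    {"delta_pos": [0, 0.2, 0.2], "turn": 0, "jaw": 0.6},
    {"delta_pos": [0, 0.2, 0.3], "turn": 0, "jaw": 0.6},
    {"delta_pos": [0, 0.2, 0.3], "turn": 0, "jaw": 0.6},
  ],
)

```text
clock: 9.33
tool_pos: [0.5774, -0.0837, 0.0796]
eef_rot: [0.998, -0.07, -0.0, 0.0]
contact_force: [-1.1, -1.7, 2.7]
opening: 0.495
```

```bash
python3 - <<'E'
from h import *
hyp("w14",(80,90),-.0)
go([*w2(0,-.068),.091],-8)
E
```

```text
[ 0.5774 -0.0837  0.0796] [-1.09 -1.68  2.66] 0.495 9.33
at [ 0.5775 -0.0836  0.0796] ang -7.99 clock 9.38 open 0.498
delta cm [ 0.06 -2.86 -1.14] turn 0.01 tilt 0.05
```

View pics/w14h.png

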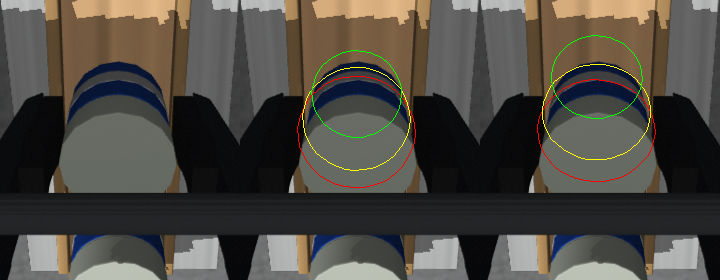

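>>> send_rows(
  series=[
    {"delta_pos": [0, 0, -0.1], "turn": 0, "jaw": 0.45},
    {"delta_pos": [0, 0, -0.1], "turn": 0, "jaw": 0.4},
    {"delta_pos": [0, 0, -0.1], "turn": 0, "jaw": 0.3},
    {"delta_pos": [0, 0, -0.1], "turn": 0, "jaw": 0.15},
    {"delta_pos": [0, 0, -0.1], "turn": 0, "jaw": 0.1},
    {"delta_pos": [0, 0, -0.1], "turn": 0, "jaw": 0.1},
  ],
)

```text
clock: 9.88
tool_pos: [0.578, -0.0831, 0.0806]
eef_rot: [0.998, -0.069, 0.0, -0.0]
contact_force: [0.2, -0.5, -0.0]
opening: 0.874
```

```bash
python3 - <<'E'
from h import *
hyp("w15",(80,90),-.0)
go([*w2(0,-.068),.091],-8)
E
```

```text
[ 0.578  -0.0831  0.0806] [ 0.21 -0.47 -0.01] 0.874 9.88
at [ 0.578  -0.0831  0.0806] ang -7.96 clock 9.93 open 0.897
delta cm [ 0.01 -2.81 -1.03] turn 0.04 tilt 0.01
```

View pics/w15.png

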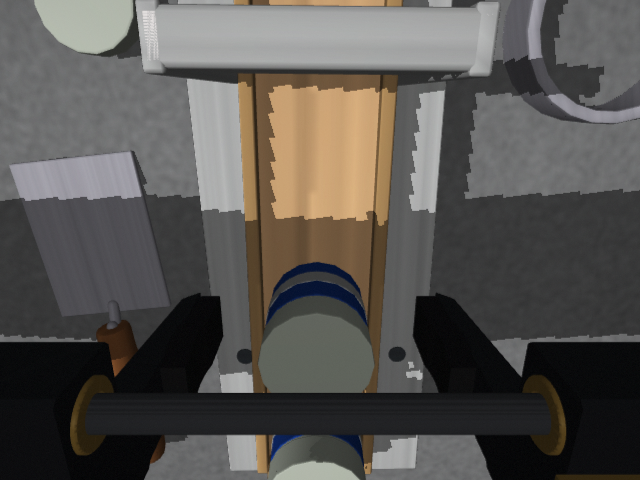

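>>> send_rows(
  series=[
    {"delta_pos": [0, 0, -2], "turn": 0, "jaw": 0.1},
    {"delta_pos": [0, 0, -4], "turn": 0, "jaw": 0},
    {"delta_pos": [0, 0, -8], "turn": 0, "jaw": 0},
    {"delta_pos": [0, -2, -12], "turn": 0, "jaw": 0},
    {"delta_pos": [0, -2, -15], "turn": 0, "jaw": 0},
    {"delta_pos": [0, -2, -15], "turn": 0, "jaw": 0},
    {"delta_pos": [0, -2, -15], "turn": 0, "jaw": 0},
  ],
)

```text
clock: 10.52
tool_pos: [0.5819, -0.0633, 0.2327]
eef_rot: [0.998, -0.069, 0.002, -0.0]
contact_force: [-0.3, 0.9, -0.4]
opening: 0.997
```

```bash
python3 - <<'E'
from h import *
print(r.get_state()["q"].round(2))
im=vision.snapshot("scene")[200:370,245:415]
cv2.imwrite("pics/s16z.png",cv2.resize(im,None,fx=3.5,fy=3.5,interpolation=cv2.INTER_CUBIC))
go([*w2(0,0),.2],82)
p=vision.camera_params("wrist");np.savez("pw16.npz",**p)
im=vision.snapshot("wrist");cv2.imwrite("pics/w16.png",im)
E
```

```text
[-0.03  0.66  0.1   1.72 -0.09  0.76 -0.02]
at [ 0.5806 -0.0635  0.2309] ang -7.97 clock 10.57 open 1.0
delta cm [ 0.03 -7.63  3.09] turn -89.97 tilt 0.03
```

View pics/s16z.png

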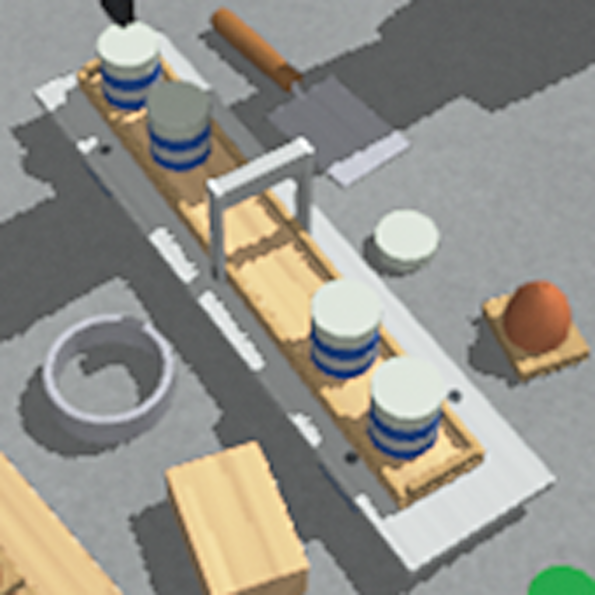

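View pics/w16.png

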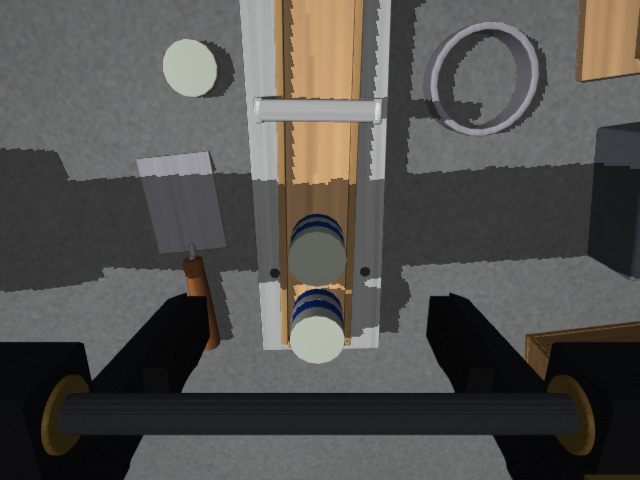

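>>> send_rows(
  series=[
    {"delta_pos": [0, -7.6, 2], "turn": -50, "jaw": 0},
    {"delta_pos": [0, -7.6, 2], "turn": -50, "jaw": 0},
    {"delta_pos": [0, -7.6, 2], "turn": -50, "jaw": 0},
    {"delta_pos": [0, -7.6, 2], "turn": -50, "jaw": 0},
    {"delta_pos": [0, -7.6, 2], "turn": -50, "jaw": 0},
    {"delta_pos": [0, -7.6, 2], "turn": -50, "jaw": 0},
    {"delta_pos": [0, -7.6, 2], "turn": -50, "jaw": 0},
    {"delta_pos": [0, -7.6, 2], "turn": -50, "jaw": 0},
  ],
)

```text
clock: 11.28
tool_pos: [0.59, 0.0112, 0.2087]
eef_rot: [0.933, 0.36, -0.002, -0.001]
contact_force: [0.3, 0.1, -0.4]
opening: 0.996
```

>>> send_rows(
  series=[
    {"delta_pos": [0, 0, 0], "turn": -40, "jaw": 0},
    {"delta_pos": [0, 0, 0], "turn": -40, "jaw": 0},
    {"delta_pos": [0, 0, 0], "turn": -40, "jaw": 0},
    {"delta_pos": [0, 0, 0], "turn": -40, "jaw": 0},
    {"delta_pos": [0, 0, 0], "turn": -40, "jaw": 0},
    {"delta_pos": [0, 0, 0], "turn": -40, "jaw": 0},
    {"delta_pos": [0, 0, 0], "turn": -40, "jaw": 0},
    {"delta_pos": [0, 0, 0], "turn": -40, "jaw": 0},
  ],
)

```text
clock: 11.95
tool_pos: [0.5906, 0.0115, 0.2096]
eef_rot: [0.756, 0.654, -0.001, -0.001]
contact_force: [-0.2, -0.2, 0.7]
opening: 0.997
```

```bash
python3 - <<'E'
from h import *
go([*w2(0,0),.107],82)
p=vision.camera_params("wrist");np.savez("pw17.npz",**p)
im=vision.snapshot("wrist");cv2.imwrite("pics/w17.png",im)
go([*w2(0,0),.107],82)
for x in (-.036,.036):
  for y in (-.006,.006):
    uv=proj(p,[*w2(x,y),.125])[0]; print(uv.round(1)); cv2.circle(im,tuple(int(v) for v in uv),2,(0,0,255),1)
cv2.imwrite("pics/w17m.png",im)
E
```

```text
at [0.5906 0.0115 0.2096] ang 81.75 clock 11.95 open 0.997
delta cm [ 0.06  0.11 10.26] turn -0.25 tilt 0.13
at [0.5908 0.0116 0.2098] ang 81.79 clock 12.0 open 1.0
delta cm [ 0.05  0.09 10.28] turn -0.21 tilt 0.1
[306.2 189.2]
[328.4 189.1]
[307.7 307.5]
[327.8 307.4]
```

View pics/w17m.png

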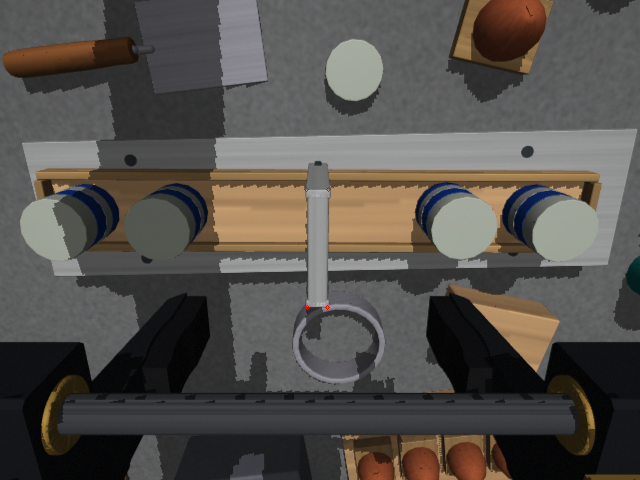

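>>> send_rows(
  series=[
    {"delta_pos": [0.05, 0.1, 4], "turn": -0.2, "jaw": 0},
    {"delta_pos": [0.05, 0.1, 7], "turn": -0.2, "jaw": 0},
    {"delta_pos": [0.05, 0.1, 9], "turn": -0.2, "jaw": 0.2},
    {"delta_pos": [0.05, 0.1, 10.2], "turn": -0.2, "jaw": 0.4},
    {"delta_pos": [0.05, 0.1, 10.2], "turn": -0.2, "jaw": 0.5},
    {"delta_pos": [0.05, 0.1, 10.2], "turn": -0.2, "jaw": 0.6},
    {"delta_pos": [0.05, 0.1, 10.2], "turn": -0.2, "jaw": 0.7},
  ],
)

```text
clock: 12.58
tool_pos: [0.5933, 0.0124, 0.1099]
eef_rot: [0.754, 0.657, 0.001, 0.001]
contact_force: [-0.1, -0.3, -0.1]
opening: 0.645
```

```bash
python3 - <<'E'
from h import *
go([*w2(0,0),.107],82)
im=vision.snapshot("wrist");cv2.imwrite("pics/w18.png",im)
go([*w2(0,0),.107],82)
E
```

```text
at [0.5933 0.0124 0.1099] ang 82.19 clock 12.58 open 0.645
delta cm [-0.07 -0.18  0.29] turn 0.19 tilt 0.13
at [0.5935 0.0124 0.1102] ang 82.19 clock 12.63 open 0.602
delta cm [-0.07 -0.19  0.32] turn 0.19 tilt 0.17
```

View pics/w18.png

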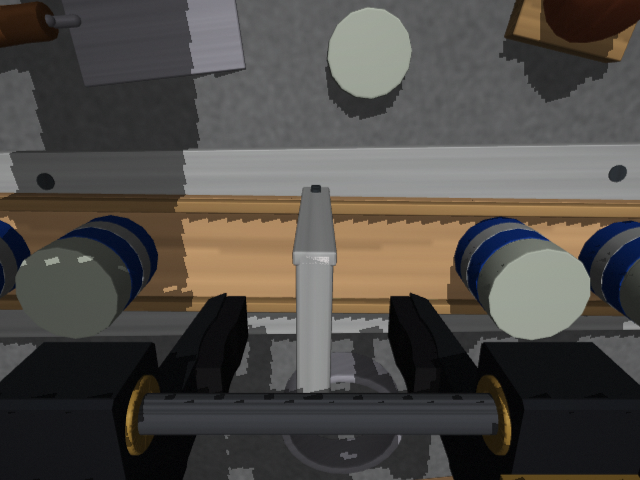

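>>> send_rows(
  series=[
    {"delta_pos": [-0.15, -0.15, 0.2], "turn": 0.2, "jaw": 0.75},
    {"delta_pos": [-0.15, -0.15, 0.3], "turn": 0.2, "jaw": 0.8},
    {"delta_pos": [-0.15, -0.15, 0.3], "turn": 0.2, "jaw": 0.82},
    {"delta_pos": [-0.15, -0.15, 0.3], "turn": 0.2, "jaw": 0.84},
    {"delta_pos": [-0.15, -0.15, 0.3], "turn": 0.2, "jaw": 0.86},
    {"delta_pos": [-0.15, -0.15, 0.3], "turn": 0.2, "jaw": 0.88},
    {"delta_pos": [-0.15, -0.15, 0.3], "turn": 0.2, "jaw": 0.9},
    {"delta_pos": [-0.15, -0.15, 0.3], "turn": 0.2, "jaw": 0.92},
  ],
  force=8,
)

```text
clock: 13.3
tool_pos: [0.5908, 0.0111, 0.1058]
eef_rot: [0.755, 0.656, 0.0, -0.0]
contact_force: [0.4, 0.7, 0.8]
opening: 0.132
```

>>> send_rows(
  series=[
    {"delta_pos": [0, 0, 0], "turn": 0, "jaw": 0.95},
    {"delta_pos": [0, 0, 0], "turn": 0, "jaw": 0.98},
    {"delta_pos": [0, 0, 0], "turn": 0, "jaw": 1},
    {"delta_pos": [0, 0, 0], "turn": 0, "jaw": 1},
  ],
  force=20,
)

```text
clock: 13.63
tool_pos: [0.5908, 0.0111, 0.1058]
eef_rot: [0.755, 0.656, 0.0, -0.0]
contact_force: [0.3, 0.6, 2.1]
opening: 0.132
```

>>> send_rows(
  series=[
    {"delta_pos": [0, 0, 0], "turn": 0, "jaw": 1},
    {"delta_pos": [0, 0, 0], "turn": 0, "jaw": 1},
    {"delta_pos": [0, 0, 0], "turn": 0, "jaw": 1},
  ],
  force=45,
)

```text
clock: 13.88
tool_pos: [0.5908, 0.0111, 0.1058]
eef_rot: [0.755, 0.656, 0.0, -0.0]
contact_force: [-0.2, 0.9, 1.6]
opening: 0.128
```

```bash
python3 - <<'E'
from h import *
go([*w2(0,0),.107],82)
s=r.get_state();print(s["contact_force"].round(2),s["moment"].round(2))
im=vision.snapshot("wrist");cv2.imwrite("pics/w19.png",im)
E
```

```text
at [0.5908 0.0111 0.1058] ang 82.03 clock 13.88 open 0.128
delta cm [ 0.1   0.06 -0.12] turn 0.03 tilt 0.03
[-0.21  0.85  1.57] [ 0.22  0.05 -0.13]
```

View pics/w19.png

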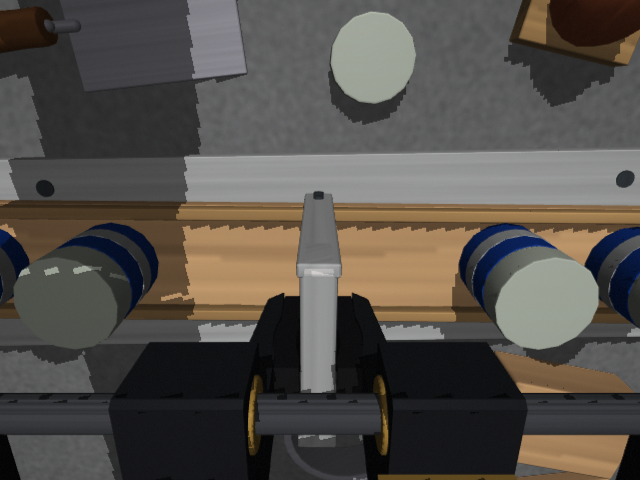

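>>> send_rows(
  series=[
    {"delta_pos": [0, 0, -0.2], "turn": 0, "jaw": 1},
    {"delta_pos": [0, 0, -0.5], "turn": 0, "jaw": 1},
    {"delta_pos": [0, 0, -0.9], "turn": 0, "jaw": 1},
    {"delta_pos": [0, 0, -1.4], "turn": 0, "jaw": 1},
    {"delta_pos": [0, 0, -1.8], "turn": 0, "jaw": 1},
    {"delta_pos": [0, 0, -2.1], "turn": 0, "jaw": 1},
    {"delta_pos": [0, 0, -2.2], "turn": 0, "jaw": 1},
    {"delta_pos": [0, 0, -2.2], "turn": 0, "jaw": 1},
  ],
)

```text
clock: 14.6
tool_pos: [0.5908, 0.0109, 0.1281]
eef_rot: [0.755, 0.656, 0.0, 0.0]
contact_force: [0.9, 0.8, -5.7]
opening: 0.127
```

```bash
python3 - <<'E'
from h import *
s=r.get_state();print(s["tool_pos"].round(4),s["contact_force"].round(2),s["moment"].round(2))
im=vision.snapshot("wrist");cv2.imwrite("pics/w20.png",im)
im=vision.snapshot("scene")[180:390,235:435]
cv2.imwrite("pics/s20z.png",cv2.resize(im,None,fx=2.8,fy=2.8,interpolation=cv2.INTER_CUBIC))
E
```

```text
[0.5908 0.0109 0.1281] [ 0.94  0.8  -5.71] [0.02 0.01 0.01]
```

View pics/w20.png

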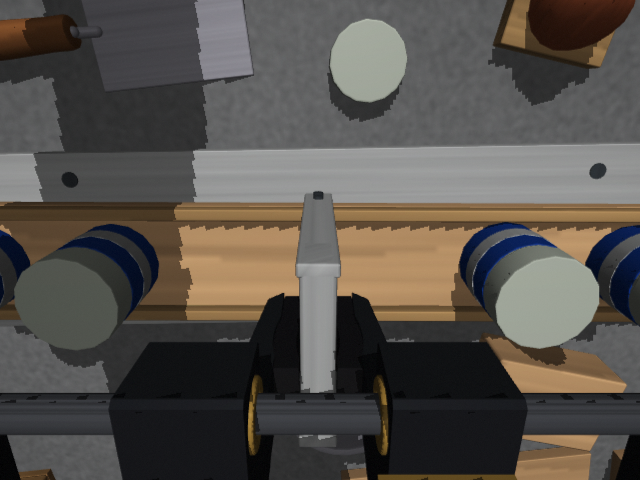

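View pics/s20z.png

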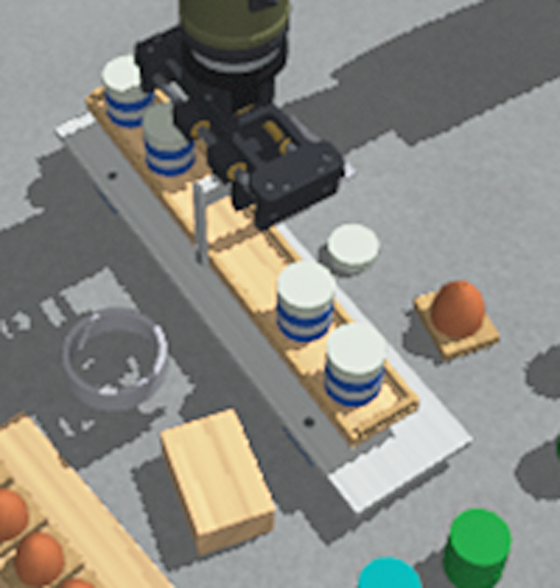

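>>> send_rows(
  series=[
    {"delta_pos": [0, 0, -0.3], "turn": 0, "jaw": 1},
    {"delta_pos": [0, 0, -0.8], "turn": 0, "jaw": 1},
    {"delta_pos": [0, 0, -1.4], "turn": 0, "jaw": 1},
    {"delta_pos": [0, 0, -2.1], "turn": 0, "jaw": 1},
    {"delta_pos": [0, 0, -2.8], "turn": 0, "jaw": 1},
    {"delta_pos": [0, 0, -3.4], "turn": 0, "jaw": 1},
    {"delta_pos": [0, 0, -3.8], "turn": 0, "jaw": 1},
    {"delta_pos": [0, 0, -4.0], "turn": 0, "jaw": 1},
  ],
)

```text
clock: 15.37
tool_pos: [0.591, 0.0109, 0.1687]
eef_rot: [0.755, 0.656, 0.001, 0.0]
contact_force: [0.5, 0.2, -5.8]
opening: 0.128
```

>>> send_rows(
  series=[
    {"delta_pos": [0, 0, -0.4], "turn": 0, "jaw": 1},
    {"delta_pos": [0, 0, -1.0], "turn": 0, "jaw": 1},
    {"delta_pos": [0, 0, -1.7], "turn": 0, "jaw": 1},
    {"delta_pos": [0, 0, -2.4], "turn": 0, "jaw": 1},
    {"delta_pos": [0, 0, -3.0], "turn": 0, "jaw": 1},
    {"delta_pos": [0, 0, -3.4], "turn": 0, "jaw": 1},
    {"delta_pos": [0, 0, -3.6], "turn": 0, "jaw": 1},
    {"delta_pos": [0, 0, -3.7], "turn": 0, "jaw": 1},
  ],
)

```text
clock: 16.03
tool_pos: [0.5907, 0.0109, 0.2052]
eef_rot: [0.755, 0.656, 0.0, 0.0]
contact_force: [0.6, 0.6, -5.3]
opening: 0.13
```

>>> send_rows(
  series=[
    {"delta_pos": [0, 0, 0], "turn": 0, "jaw": 1},
    {"delta_pos": [0, 0, 0], "turn": 0, "jaw": 1},
    {"delta_pos": [0, 0, 0], "turn": 0, "jaw": 1},
    {"delta_pos": [0, 0, 0], "turn": 0, "jaw": 1},
    {"delta_pos": [0, 0, 0], "turn": 0, "jaw": 1},
    {"delta_pos": [0, 0, 0], "turn": 0, "jaw": 1},
    {"delta_pos": [0, 0, 0], "turn": 0, "jaw": 1},
    {"delta_pos": [0, 0, 0], "turn": 0, "jaw": 1},
  ],
)

```text
clock: 16.7
tool_pos: [0.5906, 0.0109, 0.2047]
eef_rot: [0.755, 0.656, 0.0, -0.0]
contact_force: [0.2, 0.1, -6.0]
opening: 0.132
```

```bash
python3 - <<'E'
from h import *
s=r.get_state();print(s["tool_pos"].round(4),s["contact_force"].round(2),s["moment"].round(2),s["qd"].round(3))
im=vision.snapshot("wrist");cv2.imwrite("pics/w21.png",im)
im=vision.snapshot("scene")[180:390,235:435]
cv2.imwrite("pics/s21z.png",cv2.resize(im,None,fx=2.8,fy=2.8,interpolation=cv2.INTER_CUBIC))
E
```

```text
[0.5906 0.0109 0.2047] [ 0.24  0.07 -5.98] [ 0.03 -0.02  0.03] [-0.    -0.    -0.002  0.002  0.003  0.001 -0.   ]
```

View pics/w21.png

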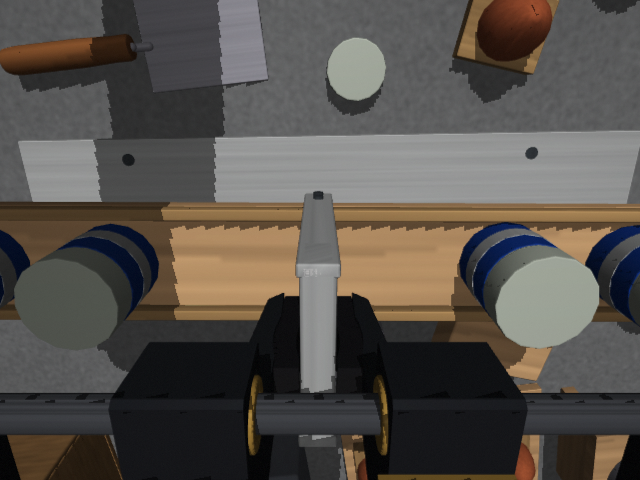

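View pics/s21z.png

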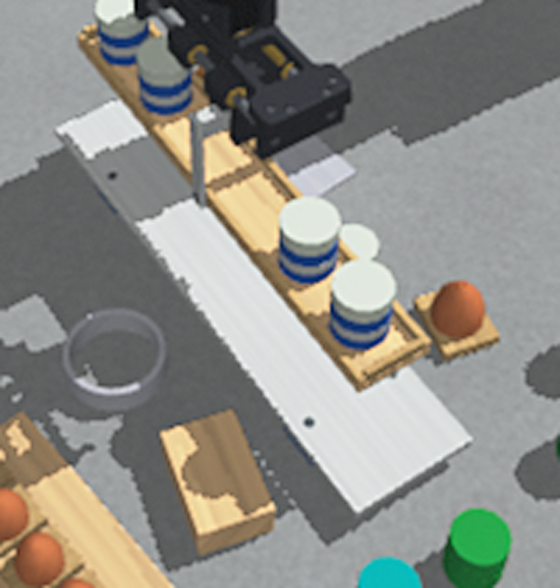

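The carrier hangs level and still about 99 mm above the rest, and all four jars stand in it. I'm handing the job in.

```bash
python3 - <<'E'
from h import *
print(order.finish_job())
E
```

```text
the job is handed in; nothing more can be done
None
```

The tipped jar is standing in the row again, and I handed the job in with the carrier held by its handle about 99 mm above the rest.

- **Righting the jar:** I gripped it lightly (3 N) at the cap end and lifted it so it could swing down. It stuck at roughly 40°, and a first try at dragging its base along the lane floor did not turn it. A few quick upward jerks brought it to about 60°. Dragging it on the floor again, now nearer upright, stood it up, and I let go. It stayed standing, released, with the carrier on the rest, for about 4 s before I lifted.
- **Lifting the carrier:** I gripped the bridge handle with 45 N and raised it slowly, straight up.
- **Last checks:** The tool was at z 0.205 m, about 99 mm above where I gripped the handle. The measured load was about 6 N, close to the weight of the carrier and four jars, so nothing else should be carrying it. Joint speeds were near zero. In the last pictures the carrier looks level and all four jars stand cap up. The bystanders that show in them look undisturbed; the ink can and solvent bottle were out of view.
- **Not confirmed:** During the first drag, the jar's base came close to its neighbour at the end of the row and may have touched it; that jar stayed upright. At the first look, the top and wrist cameras disagreed by about 3 mm on where the carrier lay, and I went with the wrist view. I checked tilt and position only from pictures, and handing in gave no verdict.

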